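# Reset the tripped ring-light controller

## Task

Of the two white controllers in front of the lens tray, one shows an amber fault lamp and the other a green lamp. On the amber one, push the sliding shutter fully open with the fingertips, reach into the well it uncovers and press the sunken red key fully down for two seconds, then let the key up, push the shutter fully shut again and move clear. Only push: never pinch the shutter's blue lip, and leave the green controller and the three loose lens barrels as they are.

Things in the scene. Friction and masses are not known exactly. Their poses are not given: they have to be found in the camera images.
- amber_box: the controller to reset: white box 100 mm (its x) by 160 mm (its y), 60 mm high, flat top, fixed, upright, turned up to 0.35 rad; origin at the centre of its underside. Two 7 mm high, 5 mm wide rails on its top at x = +-47.5 mm guide a dark grey shutter along y. An 18 mm amber lamp disc, 6 mm high, stands on its top at x = +30, y = +64 mm.
- green_box: the healthy controller, the same in every way except that its lamp is green. Leave its shutter and key alone.
- amber_box_well (a point): centre of the well's mouth on the amber controller, at the height of the box's top (60 mm above the table), at the box's x = 0, y = -40 mm; axes as the box's. The well is rectangular, 54 mm along x, 34 mm along y, 26 mm deep, open upward once the shutter is pushed off it
- amber_box_key_top (a point): centre of the top face of the amber controller's red key, 40 mm along x by 24 mm along y, 18 mm below the well's mouth when up; the key goes straight down 5 mm and springs back
- amber_box_key (a joint): how far the amber controller's key is pressed, 0 (up) to 0.005 m (fully down); about 1.2 N starts it and 5 N takes it fully down
- amber_box_lip (a point): centre of the top edge of the upright blue lip on the amber controller's shutter: 60 mm along x, 10 mm thick along y, 17 mm high above the shutter (top edge 82 mm above the table); 18 mm from the shutter's centre towards +y (shut: y = -22 mm of the box). Push its -y face towards +y to open, its +y face towards -y to shut
- amber_box_shutter (a joint): opening of the amber controller's shutter (plate 88 mm along x, 50 mm along y, its top 5 mm above the box's top): 0 shut, centred over the well; 0.055 m fully open, moved to the box's +y, the well all clear. End stops at both; about 2 N slides it and it stays where left. It starts up to 0.008 open
- green_box_shutter (a joint): opening of the green controller's shutter, as for the amber one; leave alone
- green_box_key (a joint): press of the green controller's key, as for the amber one; leave alone
- barrel0: loose black lens barrel, 28 mm across, 32 mm high, 30 g, standing upright on the table beyond the amber controller; origin at the centre of its underside
- barrel1: loose black lens barrel, 28 mm across, 32 mm high, 30 g, standing upright on the table beyond the green controller; origin at the centre of its underside
- barrel2: loose black lens barrel, 28 mm across, 32 mm high, 30 g, standing upright on the table between the controllers; origin at the centre of its underside
There are look-alikes about, which are no part of the job. What is shaped like the amber_box but pink is not meant.

How it is judged:
On the way, in this order (a step that is already met when the one before it is completed fails the run):
1. the amber controller's shutter is pushed open (at least 48 of 55 mm) (value of joint amber_box_shutter above 0.048 m), for 0.1 s.
2. its red key is held pressed (at least 4 of 5 mm) for 1 s by the fingers (value of joint amber_box_key above 0.004 m and contact force between the fingers and anything else above 1 N), for 1 s.
3. the key is up again and the shutter shut (within 4 mm) (value of joint amber_box_key below 0.001 m and value of joint amber_box_shutter below 0.004 m), for 0.1 s.
At the end, for the whole second after the job is handed in: The amber controller's key is up (within 1 mm) and its shutter shut (within 4 mm); the green controller's key is up and its shutter open less than 12 mm, as at the start; each lens barrel stands upright within 10 mm of where it was (all of step 3 and value of joint green_box_key below 0.001 m and value of joint green_box_shutter below 0.012 m and distance of each of barrel0, barrel1, barrel2 from where it was at the start of the episode below 0.01 m and angle between each of barrel0, barrel1, barrel2's own z axis and vertical below 0.2 rad); the robot touches nothing.
It fails at once if the shutter's lip is pinched (more than 2 N from the fingers on both faces at once) (contact force between the fingers and amber_box_shutter_c1 above 2 N and contact force between the fingers and amber_box_shutter_c2 above 2 N).
It fails at once if the green controller's key is pressed (value of joint green_box_key above 0.0015 m).
It fails at once if the green controller's shutter is pushed open (value of joint green_box_shutter above 0.012 m).
It fails at once if a lens barrel is lifted, knocked over or moved more than 10 mm (distance of any of barrel0, barrel1, barrel2 from where it was at the start of the episode above 0.01 m or angle between any of barrel0, barrel1, barrel2's own z axis and vertical above 0.3 rad).
It also fails if it takes over 51 s, if anything falls off the work surface, if the arm or the gripper's body presses on something with over 40 N, if the wrist force passes 120 N, or if a joint passes its speed limit or range.

## Robot

A 6-joint arm with a two-finger parallel gripper is mounted at the origin on the work surface. World frame = base frame: x ahead of the robot, y to its left, z up, the work surface at z = 0. Lengths are in m, angles in rad, forces in N, time in s.
With the tool pointing down it reaches from about 0.375 to 0.9 m from the base axis. Payload 3.1 kg.
Tool frame: the origin (TCP) lies at the centre of the arm's flange, where the gripper is bolted on; the fingertips stand 173 mm ahead of it and the grasp point (between the pads) lies 155 mm ahead of it (tip_extent is the distance from the TCP to the fingertips, in m); z points along the fingers, y is the direction in which the jaws open and shut (so a half turn about z gives the same grasp; the last joint's range is limited). The gripper opens to 85 mm and grips with 20 to 120 N. Pads are 22 mm wide; open, the fingers measure 114 mm over their backs; the gripper's body (76 mm by 85 mm) begins 54 mm behind the grasp point. The pads swing forward as they close: fully open they stand 13 mm farther back than shut.
Start: joints at [1.093, 0.527, 1.433, -0, 1.181, -0.178], TCP at [0.185, 0.597, 0.405] pointing down, gripper open.
Joint ranges: [-3.08, 3.08], [-0.75, 2.2], [0.22, 2.44], [-1.43, 4.57], [0, 2.65], [-2.85, 2.85]. Speed limits (rad/s): [2.79, 2.79, 3.14, 3.14, 3.14, 3.14].

## Interface

Orientations are given as a unit quaternion [x, y, z, w].
In Python, from station import sense, snapshot, sign_off, tip_extent gives the robot as it stands. The module is installed in compiled form; this text tells all that it offers.
- The arm moves only by the tool servo_tool, never from a script. Its argument "rows" is a list of rows, each a list of 3 entries, a list of its own where there are three numbers: the shift along the tool's x, y, z in mm, then the turn about the tool's z in degrees, then the opening, from -1 (shut) to 1 (fully open), so that 0 is half open. A call has 1 to 8 rows; each row is the pose to reach, as a shift and turn from the pose measured when the call began, along the tool's axes at that moment; what a row does not reach only later rows make up. A row lasts 1/10 s, in which the tool goes at most 50 mm and 8.59 degrees, less where a joint would pass 70% of its speed; a pose out of reach is approached as far as the arm can. A call with a gripper value outside its range is refused whole. The fingers move at their own pace and stop on an object; "force" is the grip in N (left out, the last holds). Time passes only in rows, so rows that repeat a pose let the fingers close. It gives the time, the measured TCP pose, the force and the opening at its end, in the units of the state.
- sense(): the state, without advancing time (a new reading comes with each control period).
- snapshot(name): name is "scene" or "top" or "wrist"; returns a dict with "image" (420x560x3 uint8, blue, green, red), "z_map" (420x560 float32, m along the optical axis (not along the pixel's ray), 0 where there is no reading), "vertical_fov" (degrees; the focal length in pixels is half the picture's height over the tangent of half this angle, whatever the lens; pixels are square), "cx", "cy" (the principal point, pixels), "cam_to_world" (4x4, takes a point from camera to world coordinates). Camera axes: x right, y down, z forward; pixel columns grow to the right and rows downward; lengths in m; the calibration is good to about 2 mm. A picture is of the moment at which its call begins.
- sign_off(): hands the job in, once; it reports no verdict.
The state is a dict: "t": time; "q": joint angles; "qd": joint speeds; "tau": joint torques, N m; "tcp_pos": TCP position; "tool_rot": TCP orientation; "force": force on the tool from outside, world axes, zero at the start; "ft_torque": the same for the moment, N m; "finger_gap": opening from 0.0 (shut) to 1.0 (fully open).
Only numpy, scipy, OpenCV 4.12 (cv2) and the standard library are available. Lean on these libraries where they do the work, as an engineer would, in place of code of your own. Each camera call takes 0.05 s, during which the arm holds its last target. There are 200 camera calls.

## Working session

There is one attempt and no reset: what is moved stays moved. The work goes in short steps, Python scripts to look and compute and a tool call to move; the robot and the scene stay as the last step left them, time stands still between calls to the robot, and variables do not carry over. Pictures are saved under pics/ and viewed, about 8 in all and at most 12, crops included, and the job is handed in when it is done.

Besides the shell and the picture viewer there is one more tool, called after "Call:" by a JSON object that holds its "op" and its "data", one argument or row to a line. servo_tool: Moves the arm, as the interface text tells. Its arguments: {"type":"object","properties":{"rows":{"type":"array"},"force":{"type":"number"}},"required":["rows"]}

```bash
mkdir -p pics
cat > h.py <<'E'
import numpy as np, cv2
from station import sense, snapshot, sign_off, tip_extent
def snap(n,f=None):
    s=snapshot(n)
    if f: cv2.imwrite('pics/'+f,s['image']); np.savez(''+f+'.npz',**s)
    return s
def world(s,u,v,z=None):
    f=210/np.tan(np.radians(float(s['vertical_fov']))/2)
    d=np.array([(u-s['cx'])/f,(v-s['cy'])/f,1]); T=np.array(s['cam_to_world'])
    if z is None: p=d*s['z_map'][int(round(v)),int(round(u))]
    else:
        r=T[:3,:3]@d; p=d*((z-T[2,3])/r[2])
    return T[:3,:3]@p+T[:3,3]
E
python3 - <<'E'
from h import *
a=snap('scene','scene1.png');b=snap('top','top1.png')
print(sense(),tip_extent if not callable(tip_extent) else tip_extent())
print(b['cam_to_world'],b['vertical_fov'])
E
```

```text
{'t': 0.1, 'q': array([ 1.09249647e+00,  5.28395652e-01,  1.43378290e+00, -5.19198328e-06,
        1.18142403e+00, -1.78498751e-01]), 'qd': array([-0.00080316, -0.00146308, -0.00295626, -0.00110225, -0.00064077,
        0.00101775]), 'tau': array([ 7.37139653e-04, -4.43307638e+01, -1.78588146e+01, -2.16044768e-04,
        3.82512604e-03, -3.26607494e-05]), 'tcp_pos': array([0.18440691, 0.59684891, 0.40381457]), 'tool_rot': array([ 1.49338751e-01,  9.88785582e-01, -9.52034009e-04, -3.21857328e-04]), 'force': array([-1.56225164, -0.65883916, -0.14523305]), 'ft_torque': array([-0.01495166,  0.02245516,  0.00180475]), 'finger_gap': 0.9994609664788996} 0.1734
[[ 0.04263489 -0.9718726   0.23161588  0.24794964]
 [-0.99908884 -0.04192291  0.00799737  0.04589479]
 [ 0.00193759 -0.23174581 -0.97277445  1.29288258]
 [ 0.          0.          0.          1.        ]] 46.996339914436234
```

View pics/top1.png

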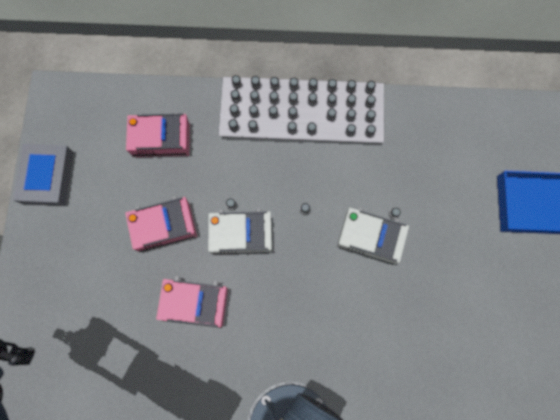

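View pics/scene1.png

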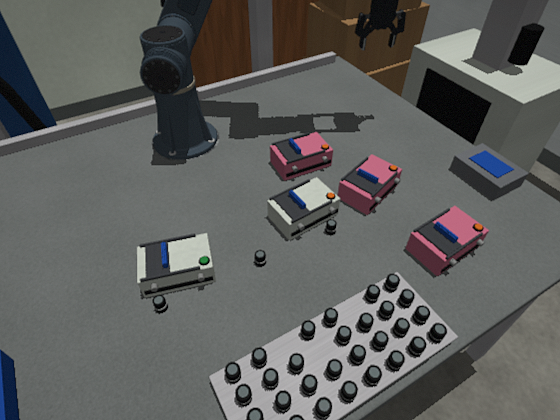

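Candidates in the top view are white with an amber lamp (240,232), white with a green lamp (375,236), and three pink boxes (158,133), (160,224) and (192,302). I choose (240,232) and will check it in a close crop.

Run:
```python
from h import *
s=np.load('top1.png.npz'); im=s['image']
c=im[185:270,195:325]; cv2.imwrite('pics/crop1.png',cv2.resize(c,None,fx=6,fy=6,interpolation=cv2.INTER_CUBIC))
for n,u,v in [('box white',230,235),('lamp',215,220),('lip',248,231),('barrel0',231,203),('barrel2',306,208)]:
    print(n,world(s,u,v).round(4))
```

```text
box white [0.4663 0.1739 0.0661]
lamp [0.5034 0.215  0.0693]
lip [0.4769 0.1276 0.0755]
barrel0 [0.5589 0.1802 0.035 ]
barrel2 [ 0.5545 -0.0216  0.0322]
```

View pics/crop1.png

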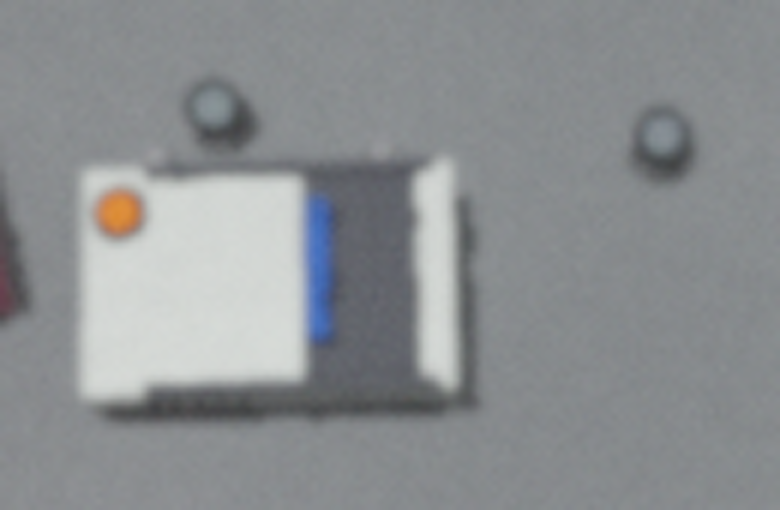

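Crop 1 shows a white box with an amber lamp at its +x+y corner (crop 119,212), the lip on the shutter (318,268) and the box's top corners at about (80,165), (82,402), (455,157) and (460,390). This is the right box, with box +y pointing to image left.

```bash
cat >> h.py <<'E'
from scipy.spatial.transform import Rotation as R
def plan(target,yaw):
    """shift in tool mm and turn deg so tool y is along +-box x; target=tip position, tips shut"""
    st=sense(); Rt=R.from_quat(st['tool_rot']); d=Rt.as_matrix().T@(np.array(target)+[0,0,.1734]-st['tcp_pos'])
    y=Rt.as_matrix()[:,1]; bx=np.array([np.cos(yaw),np.sin(yaw),0]); bx=bx if bx@y>0 else -bx
    tl=Rt.as_matrix().T@bx
    return (d*1000).round(1), round(np.degrees(np.arctan2(-tl[0],tl[1])),2), round(np.degrees(np.arccos(-Rt.as_matrix()[2,2])),2)
E
python3 - <<'E'
from h import *
s=np.load('top1.png.npz')
c=[(80,165),(82,402),(460,390),(455,157)]
P=np.array([world(s,195+(u+.5)/6-.5,185+(v+.5)/6-.5,.06)for u,v in c]); print(P.round(4))
print([np.linalg.norm(P[i]-P[i-1]).round(4) for i in range(4)])
ctr=P.mean(0); yv=(P[0]+P[1]-P[2]-P[3])[:2]; yaw=np.arctan2(yv[1],yv[0])-np.pi/2; print(ctr,yaw)
L=world(s,195+119/6,185+212/6,.066); d=(L-ctr)[:2]; c_,s_=np.cos(yaw),np.sin(yaw); print('lamp in box',c_*d[0]+s_*d[1],-s_*d[0]+c_*d[1])
Rz=R.from_euler('z',yaw).as_matrix()
t=ctr*[1,1,0]+Rz@[0,-.05,.2]; print(t,plan(t,yaw),R.from_quat(sense()['tool_rot']).as_matrix().round(3))
E
```

```text
[[0.5257 0.2363 0.06  ]
 [0.4218 0.2276 0.06  ]
 [0.4339 0.0661 0.06  ]
 [0.5363 0.0729 0.06  ]]
[np.float64(0.1637), np.float64(0.1043), np.float64(0.1619), np.float64(0.1026)]
[0.47940908 0.15073201 0.06      ] 0.06994378841810511
lamp in box 0.02823560669368635 0.06324455173431225
[0.48290341 0.10085426 0.2       ] (array([-431.7, -385.7,   31. ]), np.float64(68.82), np.float64(0.12)) [[-0.955  0.295 -0.001]
 [ 0.295  0.955 -0.002]
 [ 0.    -0.002 -1.   ]]
```

Call:
{"op": "servo_tool", "data": {
  "rows": [
    [[-50, -45, 4], 8, -1],
    [[-100, -90, 8], 16, -1],
    [[-145, -130, 10], 24, -1],
    [[-190, -170, 14], 32, -1],
    [[-235, -210, 17], 40, -1],
    [[-280, -250, 20], 48, -1],
    [[-325, -290, 23], 55, -1],
    [[-360, -322, 26], 62, -1]
  ]
}}

```text
t: 0.9
tcp_pos: [0.3908, 0.2529, 0.3827]
tool_rot: [0.639, 0.769, -0.001, 0.0]
force: [0.1, 0.9, -0.2]
finger_gap: -0.006
```

Run:
```python
from h import *
t=[.4829,.1009,.2]; print(plan(t,.07),sense()['t'],sense()['q'].round(2))
```

```text
(array([-166.3,   62.7,    9.5]), np.float64(6.54), np.float64(0.11)) 0.9 [ 0.33  0.35  1.84 -0.    0.95  0.15]
```

Call:
{"op": "servo_tool", "data": {
  "rows": [
    [[-45, 16, 3], 3, -1],
    [[-90, 32, 5], 6.5, -1],
    [[-130, 48, 7], 6.5, -1],
    [[-166, 63, 9.5], 6.5, -1],
    [[-166, 63, 9.5], 6.5, -1],
    [[-166, 63, 9.5], 6.5, -1],
    [[-166, 63, 9.5], 6.5, -1]
  ]
}}

```text
t: 1.6
tcp_pos: [0.4822, 0.102, 0.3731]
tool_rot: [0.681, 0.732, -0.001, -0.001]
force: [-0.1, 0.6, -0.2]
finger_gap: 0.001
```

Run:
```python
from h import *
w=snap('wrist','wrist1.png')
t=[.4829,.1009,.2]; print(plan(t,.07),sense()['force'],w['cam_to_world'])
```

```text
(array([-1.4,  0.7, -0.2]), np.float64(0.12), np.float64(0.16)) [-0.78786098  0.6836694   0.6239383 ] [[ 0.99744301  0.06832808  0.02094567  0.47614678]
 [ 0.0714263  -0.94328982 -0.32419531  0.18493408]
 [-0.00239381  0.32486241 -0.94575826  0.34216631]
 [ 0.          0.          0.          1.        ]]
```

View pics/wrist1.png

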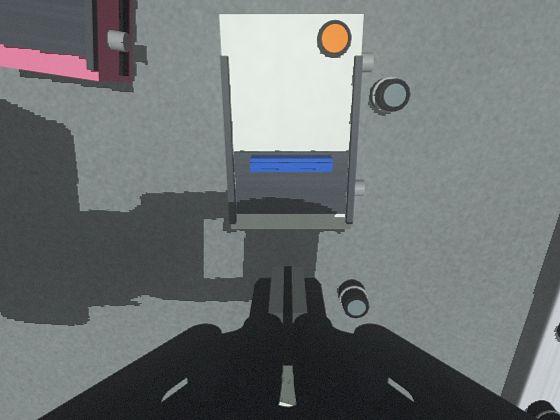

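The wrist view shows the amber lamp at (334,38), the far top corners at (219,14) and (363,14), the lip at u 250–333 and v 155–172, and barrel0's top at (397,95).

Run:
```python
from h import *
s=np.load('wrist1.png.npz')
lamp,cl,cr=world(s,334,38,.066),world(s,219,14,.06),world(s,363,14,.06)
rl,rr=world(s,222,57,.067),world(s,362,57,.067); nl,nr=world(s,230,214,.06),world(s,350,214,.06)
print('lamp',lamp,'cl',cl,'cr',cr,'w',np.linalg.norm(cr-cl),'depth z lamp',world(s,334,38),world(s,290,100))
print('near',nl,nr)
yaw=np.arctan2(*(cr-cl)[[1,0]]); print('yaw',yaw)
for yw in (yaw,.07):
    M=R.from_euler('z',yw).as_matrix()
    print('origin: lamp',lamp-M@[.03,.064,.066],'corners',(cl+cr)/2-M@[0,.08,.06])
o=np.array([.4794,.1507,0]);M=R.from_euler('z',.07).as_matrix()
im=s['image'].astype(int); m=(im[...,0]>120)&(im[...,0]>im[...,2]+60)
for v in range(150,180,2):
    us=np.where(m[v,240:345])[0]
    if len(us): p=world(s,291,v); print(v,us.min()+240,us.max()+240,(M.T@(p-o)).round(4))
```

```text
lamp [0.50545379 0.21838241 0.066     ] cl [0.42491593 0.22847357 0.06      ] cr [0.5244043  0.23555795 0.06      ] w 0.09974028770510693 depth z lamp [0.50533026 0.21824143 0.067164  ] [0.47819964 0.17511172 0.0602383 ]
near [0.43550645 0.08184595 0.06      ] [0.53413782 0.08899289 0.06      ]
yaw 0.07108806880982169
origin: lamp [ 4.80075364e-01  1.52413210e-01 -5.55111512e-17] corners [0.48034237 0.15221781 0.        ]
origin: lamp [ 4.80003600e-01  1.52440863e-01 -5.55111512e-17] corners [0.48025554 0.15221168 0.        ]
158 250 331 [ 0.0013 -0.0153  0.0795]
160 250 332 [ 0.0013 -0.0167  0.0798]
162 251 332 [ 0.0013 -0.0182  0.0797]
164 250 332 [ 0.0013 -0.0193  0.0816]
166 250 332 [ 0.0013 -0.0208  0.0814]
168 250 332 [ 0.0013 -0.0221  0.0826]
170 250 331 [ 0.0013 -0.0242  0.0794]
```

```bash
cat >> h.py <<'E'
O=np.array([.4802,.1523,0]);M=R.from_euler('z',.071).as_matrix()
def go(*b): return plan(O+M@np.array(b)/1000,.071)
def tip():
    st=sense(); T=R.from_quat(st['tool_rot']).as_matrix(); return (M.T@(st['tcp_pos']+T[:,2]*.1734-O)*1000).round(1)
E
python3 -c "
from h import *
print(tip(),go(0,-55,72),go(0,17,72))"
```

```text
[ -2.1 -50.3 199.8] (array([ -4.8,   2. , 127.8]), np.float64(0.06), np.float64(0.16)) (array([ 67.2,   2.1, 127.7]), np.float64(0.06), np.float64(0.16))
```

Call:
{"op": "servo_tool", "data": {
  "rows": [
    [[-5, 2, 40], 0, -1],
    [[-5, 2, 80], 0, -1],
    [[-5, 2, 105], 0, -1],
    [[-5, 2, 120], 0, -1],
    [[-5, 2, 128], 0, -1],
    [[-5, 2, 128], 0, -1],
    [[-5, 2, 128], 0, -1]
  ]
}}

```text
t: 2.35
tcp_pos: [0.4842, 0.0978, 0.2458]
tool_rot: [0.681, 0.733, -0.001, -0.0]
force: [0.2, -0.3, -1.0]
finger_gap: 0.002
```

Run:
```python
from h import *
snap('wrist','wrist2.png');snap('scene','scene2.png')
print(tip(),sense()['force'],go(0,-40,71))
a=cv2.imread('pics/wrist2.png')[60:360,100:460];b=cv2.resize(cv2.imread('pics/scene2.png')[150:270,240:384],(360,300))
cv2.imwrite('pics/c2.png',np.hstack([a,b]))
```

```text
[  0.3 -55.2  72.8] [ 0.09326338  0.17914065 -0.47859683] (array([14.9, -0.3,  1.8]), np.float64(0.1), np.float64(0.09))
```

View pics/c2.png

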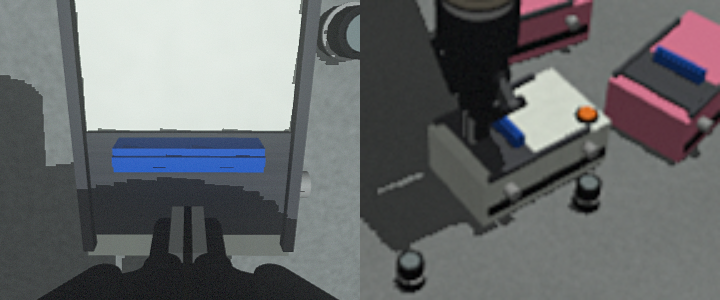

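The combined crop shows the shut fingertips over the shutter, centred between the rails and on the -y side of the lip. I'll push open now.

Call:
{"op": "servo_tool", "data": {
  "rows": [
    [[12, 0, 1], 0, -1],
    [[24, 0, 1], 0, -1],
    [[36, 0, 1], 0, -1],
    [[48, 0, 1], 0, -1],
    [[58, 0, 1], 0, -1],
    [[66, 0, 1], 0, -1],
    [[72, 0, 1], 0, -1],
    [[74, 0, 1], 0, -1]
  ]
}}

```text
t: 3.25
tcp_pos: [0.4792, 0.1708, 0.245]
tool_rot: [0.68, 0.734, -0.002, 0.002]
force: [2.9, -15.6, 2.7]
finger_gap: -0.002
```

```bash
python3 -c "
from h import *
print(tip(),sense()['force'])"
```

```text
[ 0.2 17.7 71.6] [  2.93291712 -15.58216281   2.66387289]
```

The force of 15.6 N with the tip at y 17.7 mm means the shutter is at its end stop. I'll back off over the well.

Call:
{"op": "servo_tool", "data": {
  "rows": [
    [[-20, 0, -6], 0, -1],
    [[-40, 0, -6], 0, -1],
    [[-58, 0, -6], 0, -1],
    [[-58, 0, -6], 0, -1],
    [[-58, 0, -6], 0, -1]
  ]
}}

```text
t: 3.75
tcp_pos: [0.4833, 0.1132, 0.2511]
tool_rot: [0.68, 0.733, -0.002, 0.001]
force: [0.6, -0.5, -1.2]
finger_gap: -0.004
```

Run:
```python
from h import *
s=snap('wrist','wrist3.png'); print(tip(),sense()['force'],go(0,-40,42),go(0,-40,37))
p=world(s,285,230);print(M.T@(p-O))
```

```text
[  0.  -39.7  77.7] [-0.00158694 -0.25015461 -0.72293294] (array([-1. , -0.3, 35.7]), np.float64(0.3), np.float64(0.28)) (array([-0.9, -0.2, 40.7]), np.float64(0.3), np.float64(0.28))
[-0.0011573  -0.02094924  0.06113961]
```

View pics/wrist3.png

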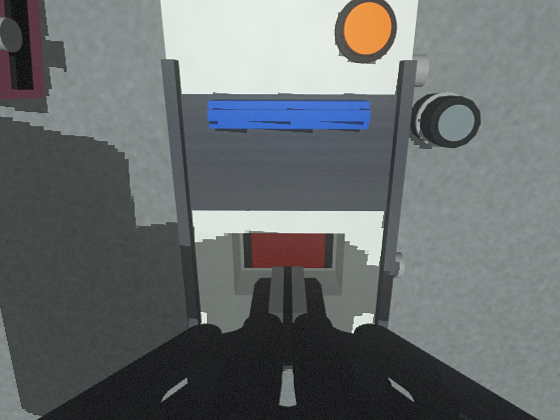

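The shutter is fully open and the red key shows at (288,250), with the fingers centred in x over the well. I'll go down onto the key.

Call:
{"op": "servo_tool", "data": {
  "rows": [
    [[-1, 0, 12], 0, -1],
    [[-1, 0, 24], 0, -1],
    [[-1, 0, 32], 0, -1],
    [[-1, 0, 36], 0, -1],
    [[-1, 0, 38], 0, -1],
    [[-1, 0, 40], 0, -1],
    [[-1, 0, 41], 0, -1],
    [[-1, 0, 41], 0, -1]
  ]
}}

```text
t: 4.6
tcp_pos: [0.4827, 0.1125, 0.2105]
tool_rot: [0.68, 0.733, -0.003, 0.001]
force: [-2.2, 1.5, 4.0]
finger_gap: 0.002
```

```bash
python3 -c "
from h import *
print(tip(),sense()['force'])"
```

```text
[ -0.8 -40.7  37.1] [-2.17109913  1.48918254  3.97787062]
```

Call:
{"op": "servo_tool", "data": {
  "rows": [
    [[0, 0, 1], 0, -1],
    [[0, 0, 2], 0, -1],
    [[0, 0, 2], 0, -1],
    [[0, 0, 2], 0, -1]
  ]
}}

```text
t: 5.0
tcp_pos: [0.4826, 0.1125, 0.2102]
tool_rot: [0.68, 0.734, -0.002, 0.001]
force: [-3.6, 0.6, 14.8]
finger_gap: -0.003
```

```bash
python3 -c "
from h import *
print(tip(),sense()['force'])"
```

```text
[ -0.8 -40.7  36.8] [-3.56033807  0.64172571 14.84396958]
```

The force of 14.8 N with the tip at 36.8 mm (37 expected) puts the key on its stop. I'll hold for just over 2 s.

Call:
{"op": "servo_tool", "data": {
  "rows": [
    [[0, 0, 1.5], 0, -1],
    [[0, 0, 1.5], 0, -1],
    [[0, 0, 1.5], 0, -1],
    [[0, 0, 1.5], 0, -1],
    [[0, 0, 1.5], 0, -1],
    [[0, 0, 1.5], 0, -1],
    [[0, 0, 1.5], 0, -1],
    [[0, 0, 1.5], 0, -1]
  ]
}}

```text
t: 5.8
tcp_pos: [0.4824, 0.1125, 0.2103]
tool_rot: [0.68, 0.734, -0.002, 0.001]
force: [-3.0, 0.6, 12.9]
finger_gap: 0.003
```

Call:
{"op": "servo_tool", "data": {
  "rows": [
    [[0, 0, 1.5], 0, -1],
    [[0, 0, 1.5], 0, -1],
    [[0, 0, 1.5], 0, -1],
    [[0, 0, 1.5], 0, -1],
    [[0, 0, 1.5], 0, -1],
    [[0, 0, 1.5], 0, -1],
    [[0, 0, 1.5], 0, -1],
    [[0, 0, 1.5], 0, -1]
  ]
}}

```text
t: 6.6
tcp_pos: [0.4822, 0.1125, 0.2103]
tool_rot: [0.68, 0.734, -0.002, 0.002]
force: [-4.0, 1.2, 13.1]
finger_gap: -0.001
```

Call:
{"op": "servo_tool", "data": {
  "rows": [
    [[0, 0, 1.5], 0, -1],
    [[0, 0, 1.5], 0, -1],
    [[0, 0, 1.5], 0, -1],
    [[0, 0, 1.5], 0, -1],
    [[0, 0, 1.5], 0, -1]
  ]
}}

```text
t: 7.1
tcp_pos: [0.482, 0.1125, 0.2103]
tool_rot: [0.68, 0.734, -0.001, 0.002]
force: [-3.7, 0.2, 13.7]
finger_gap: -0.001
```

Call:
{"op": "servo_tool", "data": {
  "rows": [
    [[0, 0, -10], 0, -1],
    [[0, 0, -25], 0, -1],
    [[0, 0, -45], 0, -1],
    [[0, 0, -65], 0, -1],
    [[0, 0, -70], 0, -1],
    [[0, 0, -70], 0, -1],
    [[0, 0, -70], 0, -1]
  ]
}}

```text
t: 7.8
tcp_pos: [0.4818, 0.1128, 0.2799]
tool_rot: [0.68, 0.734, -0.001, 0.002]
force: [-0.1, -0.1, -0.4]
finger_gap: -0.003
```

```bash
python3 -c "
from h import *
print(tip(),sense()['force'],go(0,64,107),go(0,64,72))"
```

```text
[ -1.  -40.4 106.5] [-0.10558485 -0.06047226 -0.4375463 ] (array([103.5,   1.8,  -1. ]), np.float64(0.31), np.float64(0.29)) (array([103.7,   1.7,  34. ]), np.float64(0.31), np.float64(0.29))
```

Call:
{"op": "servo_tool", "data": {
  "rows": [
    [[40, -1, -2], 0, -1],
    [[75, -1, -2], 0, -1],
    [[104, -1, -2], 0, -1],
    [[104, -1, -2], 0, -1],
    [[104, -1, 10], 0, -1],
    [[104, -1, 25], 0, -1],
    [[104, -1, 35], 0, -1],
    [[104, -1, 35], 0, -1]
  ]
}}

```text
t: 8.6
tcp_pos: [0.4723, 0.215, 0.2422]
tool_rot: [0.68, 0.733, -0.003, 0.001]
force: [-0.6, -0.5, -0.0]
finger_gap: 0.005
```

```bash
python3 -c "
from h import *
print(tip(),sense()['force'],go(0,-6,71))"
```

```text
[-4.1 62.1 68.8] [-0.55959608 -0.46633846 -0.00610133] (array([-69.1,   3.1,  -1.8]), np.float64(0.22), np.float64(0.41))
```

Call:
{"op": "servo_tool", "data": {
  "rows": [
    [[-8, 2, -2.5], 0, -1],
    [[-18, 3, -2.5], 0, -1],
    [[-30, 3, -2.5], 0, -1],
    [[-42, 3, -2.5], 0, -1],
    [[-53, 3, -2.5], 0, -1],
    [[-62, 3, -2.5], 0, -1],
    [[-68, 3, -2.5], 0, -1],
    [[-70, 3, -2.5], 0, -1]
  ]
}}

```text
t: 9.4
tcp_pos: [0.4805, 0.1463, 0.2454]
tool_rot: [0.682, 0.731, -0.002, -0.001]
force: [-1.5, 17.9, -0.7]
finger_gap: -0.001
```

```bash
python3 -c "
from h import *
print(tip(),sense()['force'])"
```

```text
[-0.7 -6.2 72. ] [-1.53282936 17.85505758 -0.71518647]
```

The force of 17.9 N with the tip at y -6.2 mm (-6 expected) means the shutter is on its shut stop. I'll back off +y and go up clear.

Call:
{"op": "servo_tool", "data": {
  "rows": [
    [[8, 0, 0], 0, -1],
    [[14, 0, -5], 0, -1],
    [[14, 0, -40], 0, -1],
    [[14, 0, -80], 0, -1],
    [[0, 0, -120], 0, -1],
    [[-40, 0, -135], 0, -1],
    [[-60, 0, -135], 0, -1],
    [[-60, 0, -135], 0, -1]
  ]
}}

```text
t: 10.2
tcp_pos: [0.4855, 0.0847, 0.3818]
tool_rot: [0.683, 0.731, -0.001, 0.001]
force: [-0.5, -0.6, -0.2]
finger_gap: 0.003
```

Call:
{"op": "servo_tool", "data": {
  "rows": [
    [[0, 0, 0], 0, -1],
    [[0, 0, 0], 0, -1],
    [[0, 0, 0], 0, -1]
  ]
}}

```text
t: 10.5
tcp_pos: [0.4853, 0.0854, 0.3815]
tool_rot: [0.682, 0.731, -0.001, 0.001]
force: [-0.4, -0.2, 0.7]
finger_gap: -0.002
```

Run:
```python
from h import *
w=snap('wrist','wrist4.png'); t=snap('top','top4.png'); st=sense(); print(tip(),st['force'],st['t'],abs(st['qd']).max())
a=np.load('top1.png.npz')
for u,v in [(231,203),(306,208),(396,212)]: print(world(a,u,v).round(4),world(t,u,v).round(4))
im=w['image'].astype(int); m=(im[...,0]>120)&(im[...,0]>im[...,2]+60); vs,us=np.where(m)
for v in range(vs.min(),vs.max()+1,3): print(v,(M.T@(world(w,285,v)-O)).round(4))
cv2.imwrite('pics/c4.png',np.hstack([cv2.resize(w['image'],(400,300)),cv2.resize(t['image'][185:278,200:420],(400,300))]))
```

```text
[ 1.000e-01 -6.760e+01  2.081e+02] [ 0.43437484  0.557357   -0.11192369] 10.6 0.0035406163177169434
[0.5589 0.1802 0.035 ] [0.4389 0.1284 0.5204]
[ 0.5545 -0.0216  0.0322] [ 0.555  -0.0217  0.0301]
[ 0.5536 -0.2626  0.0334] [ 0.553  -0.2621  0.0357]
133 [-0.0015 -0.017   0.0799]
136 [-0.0015 -0.0192  0.08  ]
139 [-0.0015 -0.0212  0.0815]
142 [-0.0015 -0.0233  0.0815]
145 [-0.0015 -0.0258  0.08  ]
```

View pics/c4.png

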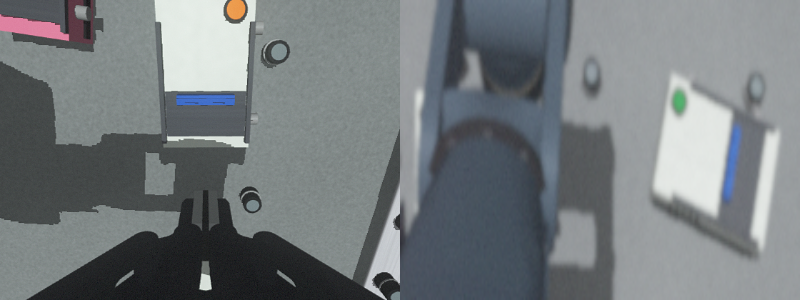

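The shutter is shut: the lip spans y -17 to -27 mm, as it should. The barrels stand as they were, the green box is untouched and the arm is clear, so I'll hand in.

```bash
python3 -c "
from h import *
print(sign_off())"
```

```text
the job is handed in; nothing more can be done
None
```

I reset the amber controller and handed the job in at about t = 10.6 s. The hand-in reported no verdict. The fingers stayed shut throughout, so the lip was only ever pushed.

- **Shutter opened:** I pushed it until it hit its end stop, at 15.6 N with the fingertips at y +17.7 mm (+17 expected). The wrist picture showed the well all clear.
- **Key pressed:** it was held on its stop for a little over 2 s at about 13–15 N, with the tips at 36.8 mm (37 expected). I then let it up.
- **Shutter closed:** I pushed it back to its shut stop, at 17.9 N with the tips at y -6.2 mm (-6 expected). The last wrist view put the lip at about y -17 to -27 mm, which is shut.

**Last checks:**
- **Arm:** it is clear, with the tips about 0.2 m above the table and no contact force beyond noise.
- **Barrels:** barrel1 and barrel2 measured within about 1 mm of their starting positions in plan. Barrel0 was hidden by the arm in the top view, so I did not re-measure it; the wrist view shows it upright in its place.
- **Green controller:** it looks unchanged in the last top view.
- **Red key:** I did not see it again after letting it up, as the shutter covers it. That it sprang back is inferred from the force dropping to zero.

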